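Clear the ratchet clamp and clamp up a row of wooden houses in the ratchet clamp

TASK

Take the turned figure off the bed of the ratchet clamp and stand it upright in the small empty tray, then stand all the little wooden houses that are there (3 to 5) upright on the bed, side wall to side wall in one straight row along the middle of the bed, gable faces towards and away from you. Then pump the lever, tooth by tooth, until the moving jaw's pad presses the row tight against the fixed jaw, and push the loose locking pin from your side through the holes of cheek, bar and far cheek until its handle meets the cheek. Move the jaw by the lever only, let the lever come back to rest, and leave the jars and other things where they are.

Things in the scene. Friction and masses are not known exactly. Their poses are not given: they have to be found in the camera images.
- clamp: Green bench ratchet clamp, fixed. Origin on the table; y runs along it to the fixed jaw, x away from the robot. Bed: steel plate x -45 to 45 mm, y -150 to 210, top 8 mm up. Fixed jaw: face at y = 175 mm, 70 wide, top 45 up. Moving jaw: 60 wide, top 56 up; behind it a steel bar 12 wide at x = 0, teeth to 68 up, runs to -y through two cheeks and under the lever, to y = -415 mm + jaw travel.
- jaw (a joint): Travel of the moving jaw towards the fixed jaw, m; starts at 0 to 0.03. The free pad face is at clamp y = -101 mm + travel. A full lever stroke takes it on to the next multiple of 0.020 m (one tooth) unless the row blocks it; friction (9 N) holds it and it cannot be drawn back. A row is tight at travel 0.080 (5 houses), 0.120 (4), 0.160 (3).
- pad (a joint): How far the sprung pad of the moving jaw is pressed in, m: 0 free, about 0.004 when the row is tight, 0.005 at its stop (about 5 N).
- lever (a joint): Ratchet lever angle, rad: 0 at rest (leaning 0.19 to -y), 0.387 at the forward stop (leaning 0.19 to +y). Hinge along clamp x at y = -265 mm, 20 mm up. A spring returns it. The pawl drives the jaw as the lever goes to +y and clicks back over the teeth: for each tooth push the grip to +y up to the stop (5 to 12 N), then let it come all the way back.
- lever_grip (a point): Point on the axis of the lever's round rubber grip (20 mm diameter, from 115 mm to 178 mm from the hinge, standing up), 150 mm from the hinge.
- bed_mid (a point): Middle of the bed's top surface where the houses are set: clamp frame x = 0, y = 37 mm, z = 8 mm; same axes as the clamp.
- pin_hole (a point): Centre of the 14 mm square hole in the outer face of the near cheek: clamp x = -20, y = -170, z = 42 mm; clamp's axes. The hole runs along +x through the bar (16 mm square hole, in line only when the row is tight) and the far cheek (outer face at x = +20 mm). Cheeks: tops 62 mm up, 36 mm long in y.
- house1_c (a point): Centre (28 mm up) of a plain wooden toy house: a block 56 mm deep (its x), 40 mm wide (its y), walls 36 mm high, a gable roof with its ridge along x to 56 mm; 90 g, standing upright on the table. The two gable faces at x = -28 and +28 mm (both with door and window) are alike and flat; best held by these. Absent houses give no pose.
- house2_c (a point): Centre (28 mm up) of a plain wooden toy house: a block 56 mm deep (its x), 40 mm wide (its y), walls 36 mm high, a gable roof with its ridge along x to 56 mm; 90 g, standing upright on the table. The two gable faces at x = -28 and +28 mm (both with door and window) are alike and flat; best held by these. Absent houses give no pose.
- house3_c (a point): Centre (28 mm up) of a plain wooden toy house: a block 56 mm deep (its x), 40 mm wide (its y), walls 36 mm high, a gable roof with its ridge along x to 56 mm; 90 g, standing upright on the table. The two gable faces at x = -28 and +28 mm (both with door and window) are alike and flat; best held by these. Absent houses give no pose.
- house4_c (a point): Centre (28 mm up) of a plain wooden toy house: a block 56 mm deep (its x), 40 mm wide (its y), walls 36 mm high, a gable roof with its ridge along x to 56 mm; 90 g, standing upright on the table. The two gable faces at x = -28 and +28 mm (both with door and window) are alike and flat; best held by these. Absent houses give no pose.
- house5_c (a point): Centre (28 mm up) of a plain wooden toy house: a block 56 mm deep (its x), 40 mm wide (its y), walls 36 mm high, a gable roof with its ridge along x to 56 mm; 90 g, standing upright on the table. The two gable faces at x = -28 and +28 mm (both with door and window) are alike and flat; best held by these. Absent houses give no pose.
- figure_c (a point): Point on the axis, 28 mm up, of a plain turned wooden figure left standing on the clamp bed: skirt 48 mm wide at the foot, 40 mm at 42 mm up, small head above, 68 mm high, 100 g.
- figtray: Open wooden tray, fixed, 130 by 130 mm outside, walls 5 mm thick and 25 mm high, floor 5 mm up; origin on the table under its middle; empty.
- pin_tip (a point): Point of the pin's shaft, 80 mm from the middle of the handle along the pin's x; 40 mm beyond the clamp's centre line when the pin is home.
- pin_c (a point): Centre of the square handle of the loose steel locking pin: handle 40 mm long (x), 22 by 22 mm across; from its +x end a round shaft of 10 mm diameter sticks out 60 mm along x, with a pointed end. It lies on the table, shaft level, 11 mm up; 150 g.
- jar1: Bystander, leave alone: short paint jar, 52 mm wide, 62 mm high, standing among the houses.
- jar4: Bystander, leave alone: black paint jar, 52 by 65 mm, beyond the clamp.
- brush: Bystander, leave alone: flat brush 180 mm long lying left of the clamp.
Things that resemble listed ones, but are neither listed nor needed, are in the scene too. What is shaped like the part that bears house2_c but pink is not meant. Leave any pink look-alike of the part that bears figure_c alone.

How it is judged (in metres and radians):
On the way, in this order (a step that is already met when the one before it is completed fails the run):
1. the figure stands in the tray and all houses that are there stand upright in one row on the bed (x of house1_c in the frame of clamp between -0.014 and 0.014 m and y of house1_c in the frame of clamp between -0.095 and 0.175 m and z of house1_c in the frame of clamp between 0.03 and 0.042 m and angle between each of house1_c, house2_c, house3_c, house4_c, house5_c's own z axis and vertical below 0.1 rad and angle between the x axis of each of house1_c, house2_c, house3_c, house4_c, house5_c and the x axis of clamp, either way round below 0.15 rad and x of house2_c in the frame of clamp between -0.014 and 0.014 m and y of house2_c in the frame of clamp between -0.095 and 0.175 m and z of house2_c in the frame of clamp between 0.03 and 0.042 m and x of house3_c in the frame of clamp between -0.014 and 0.014 m and y of house3_c in the frame of clamp between -0.095 and 0.175 m and z of house3_c in the frame of clamp between 0.03 and 0.042 m and x of house4_c in the frame of clamp between -0.014 and 0.014 m and y of house4_c in the frame of clamp between -0.095 and 0.175 m and z of house4_c in the frame of clamp between 0.03 and 0.042 m and x of house5_c in the frame of clamp between -0.014 and 0.014 m and y of house5_c in the frame of clamp between -0.095 and 0.175 m and z of house5_c in the frame of clamp between 0.03 and 0.042 m and x of figure_c in the frame of figtray between -0.05 and 0.05 m and y of figure_c in the frame of figtray between -0.05 and 0.05 m and z of figure_c in the frame of figtray below 0.045 m and angle between figure_c's own z axis and vertical below 0.15 rad), for 0.2 s.
2. the jaw's pad presses the row tight (x of house1_c in the frame of clamp between -0.014 and 0.014 m and y of house1_c in the frame of clamp between -0.095 and 0.175 m and z of house1_c in the frame of clamp between 0.03 and 0.042 m and angle between each of house1_c, house2_c, house3_c, house4_c, house5_c's own z axis and vertical below 0.1 rad and angle between the x axis of each of house1_c, house2_c, house3_c, house4_c, house5_c and the x axis of clamp, either way round below 0.15 rad and x of house2_c in the frame of clamp between -0.014 and 0.014 m and y of house2_c in the frame of clamp between -0.095 and 0.175 m and z of house2_c in the frame of clamp between 0.03 and 0.042 m and x of house3_c in the frame of clamp between -0.014 and 0.014 m and y of house3_c in the frame of clamp between -0.095 and 0.175 m and z of house3_c in the frame of clamp between 0.03 and 0.042 m and x of house4_c in the frame of clamp between -0.014 and 0.014 m and y of house4_c in the frame of clamp between -0.095 and 0.175 m and z of house4_c in the frame of clamp between 0.03 and 0.042 m and x of house5_c in the frame of clamp between -0.014 and 0.014 m and y of house5_c in the frame of clamp between -0.095 and 0.175 m and z of house5_c in the frame of clamp between 0.03 and 0.042 m and value of joint pad above 0.002 m), for 0.2 s.
3. the pin is through both cheeks and the bar (x of pin_c in the frame of clamp between -0.05 and -0.034 m and y of pin_c in the frame of clamp between -0.18 and -0.16 m and z of pin_c in the frame of clamp between 0.03 and 0.054 m and angle between the x axis of pin_c and the x axis of clamp, either way round below 0.25 rad and x of pin_tip in the frame of clamp above 0.028 m), for 0.2 s.
At the end, for the whole second after the job is handed in: Figure upright in the tray; each house there on the bed between the jaws, within 14 mm of its middle line, upright within 0.1 rad, square within 0.15; pad pressed in over 2 mm; pin through the holes, handle within 10 mm of the cheek; lever at rest (under 0.06); all still (all of step 2 and all of step 3 and x of figure_c in the frame of figtray between -0.05 and 0.05 m and y of figure_c in the frame of figtray between -0.05 and 0.05 m and z of figure_c in the frame of figtray below 0.045 m and angle between figure_c's own z axis and vertical below 0.15 rad and value of joint lever below 0.06 rad and linear speed of each of house1, house2, house3, house4, house5, pin, figure below 0.02 m/s); the robot touches nothing.
It fails at once if the jaw or its bar is pushed by the robot itself (more than 6 N) (contact force between any of the fingers, the arm and jaw above 6 N).
It fails at once if a bystander is shifted more than 40 mm (distance of any of jar1, jar4, brush from where it was at the start of the episode above 0.04 m).
Of house1, house2, house3, house4, house5 only 3 to 5 are there at a start; the rules pass over those that are not, and their reading is None.
At some moment in a run one of house1, house2, house3, house4, house5, pin may be knocked a few centimetres aside while the robot is not near it.
It also fails if it takes over 200 s, if anything falls off the work surface, if the arm or the gripper's body presses on something with over 40 N, if the wrist force passes 120 N, or if a joint passes its speed limit or range.

ROBOT

A 6-joint arm with a two-finger parallel gripper is mounted at the origin on the work surface. World frame = base frame: x ahead of the robot, y to its left, z up, the work surface at z = 0. Lengths are in m, angles in degrees, forces in N, time in s.
With the tool pointing down it reaches from about 0.325 to 0.85 m from the base axis. Payload 15.5 kg.
Tool frame: the origin (TCP) lies at the very end of the fingers, on their centre line; the grasp point (between the pads) lies arm.grip_depth behind it (arm.grip_depth is the distance from the TCP to the grasp point, in m); z points along the fingers, y is the line along which they close (so a half turn about z gives the same grasp; the last joint's range is limited). The gripper opens to 91 mm and grips with 3 to 60 N. Pads are 32 mm wide; open, the fingers measure 118 mm over their backs; the gripper's body (76 mm by 178 mm) begins 60 mm behind the grasp point.
Start: joints at [-70.101, 28.281, 77.091, -0, 74.628, -5.472], TCP at [0.268, -0.565, 0.214] pointing down, gripper open.
Joint ranges: [-166.48, 166.48], [-47.26, 123.95], [12.59, 153.08], [-70.14, 250.14], [6.76, 159.57], [-176.63, 176.63]. Speed limits (degrees/s): [108.29, 108.29, 147.25, 172.46, 172.46, 172.46].

INTERFACE

Orientations are given as a 3x3 rotation matrix whose columns are the frame's x, y, z axes.
In Python, from rig import arm gives the robot as it stands. Calls block until the motion is done:
- arm.move_to(position, orientation): joint-space move of the TCP to a pose.
- arm.move_l(position, orientation=None, feed=0.15): straight line of the TCP; orientation=None keeps the orientation; feed is the mean speed in m/s.
- arm.move_joints(angles): joint-space move.
- arm.grip(opening): finger opening in m; the grip force is fixed at half the most; returns when the fingers have stopped.
- arm.sleep(seconds).
- arm.solve_ik(position, orientation): joint angles nearest the present ones, or None.
- arm.snapshot(name): name is "scene" or "top" or "wrist"; returns the picture (420x560x3 uint8, red, green, blue); there is no depth.
- arm.get_calibration(name): a dict with "intrinsics" (3x3 intrinsics, pixels), "cam_to_world" (4x4, takes a point from camera to world coordinates). Camera axes: x right, y down, z forward; pixel columns grow to the right and rows downward; lengths in m; the calibration is good to about 2 mm. The wrist camera is an equidistant fisheye: a pixel r from the principal point sees the ray r / f radians off the axis. A picture is of the moment at which its call begins: read the wrist's pose just before it. get_calibration takes no time and is no camera call; for the wrist camera it gives the pose at the moment of the call.
A pose or a line that the arm cannot do raises arm.Unreachable and nothing moves.
- arm.sign_off(): hands the job in; it is judged then, once.
Readings, each from a call of its own:
- arm.current_t(): time.
- arm.current_joint_positions(): joint angles.
- arm.current_dq(): joint speeds.
- arm.current_tau(): joint torques, N m.
- arm.current_ee_pos(): TCP position.
- arm.current_tool_rot(): TCP orientation.
- arm.current_force(): force on the tool from outside, world axes, zero at the start.
- arm.current_torque(): the same for the moment, N m.
- arm.current_width(): finger opening in m.
- arm.current_grasp_force(): force on a finger pad.
Only numpy, scipy, OpenCV 4.12 (cv2) and the standard library are available. Lean on these libraries where they do the work, as an engineer would, in place of code of your own. Each camera call takes 0.05 s, during which the arm holds its last target. There are 200 camera calls.

## Working session

There is one attempt and no reset: what is moved stays moved. The work goes in short steps, each a Python script; the robot and the scene stay as the last script left them, time stands still between calls to the robot, and variables do not carry over. Pictures are saved under pics/ and viewed, at most 14 in all, crops included, and the job is handed in when it is done.

```bash
mkdir -p pics; ls
python3 - <<'E'
from rig import arm
import cv2,numpy as np
for n in("scene","top"):
    im=arm.snapshot(n); cv2.imwrite(f"pics/{n}0.png",im[:,:,::-1]); c=arm.get_calibration(n); print(n,c["intrinsics"],np.round(c["cam_to_world"],4))
print(arm.grip_depth,arm.current_t())
E
```

```text
pics
scene [[407.65443214   0.         276.74778125]
 [  0.         407.65443214 214.11744314]
 [  0.           0.           1.        ]] [[ 0.7271  0.3695 -0.5786  1.1577]
 [ 0.6865 -0.3935  0.6114 -0.6367]
 [-0.0018 -0.8418 -0.5398  0.6868]
 [ 0.      0.      0.      1.    ]]
top [[459.89383521   0.         277.54015857]
 [  0.         459.89383521 207.68417518]
 [  0.           0.           1.        ]] [[-0.0191 -0.9949  0.0987  0.4655]
 [-0.9998  0.0182 -0.0104  0.0307]
 [ 0.0085 -0.0989 -0.9951  1.3487]
 [ 0.      0.      0.      1.    ]]
0.0188 0.1
```

View pics/top0.png

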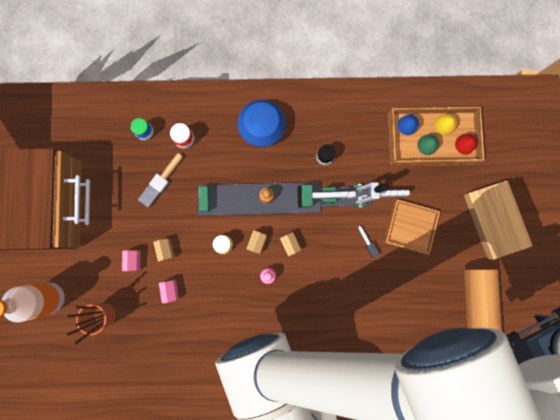

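View pics/scene0.png

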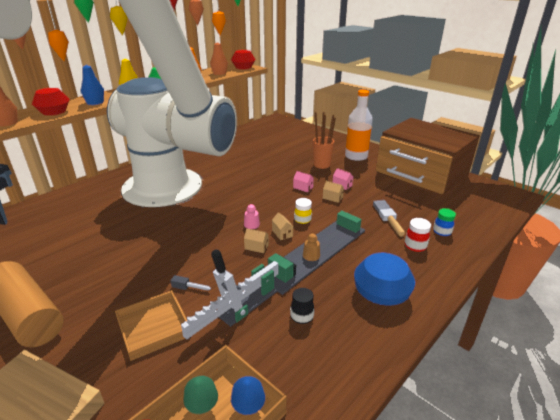

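The top view shows three wooden houses at about (164,249), (257,241) and (291,243), and pink look-alikes at (131,260), (168,291) and (268,276). The figure is at (266,195), the pin at (368,240) and the tray at (413,226). The arm may be hiding more houses, so I'll move it aside and use the wrist camera.

```bash
cat > h.py <<'E'
from rig import arm
import cv2,numpy as np
def R(yaw):  # tool down, closing axis (tool y) along world direction yaw (rad)
    y=np.array([np.cos(yaw),np.sin(yaw),0]); z=np.array([0,0,-1.]); return np.column_stack([np.cross(y,z),y,z])
def Rbest(p,yaw):
    best=None
    for k in(0,np.pi):
        q=arm.solve_ik(list(p),R(yaw+k))
        if q is not None:
            c=abs(q[5])
            if best is None or c<best[0]: best=(c,R(yaw+k))
    return best[1]
def ray(cal,px,fish=False):
    K=np.array(cal["intrinsics"]);T=np.array(cal["cam_to_world"])
    a=np.array([(px[0]-K[0,2])/K[0,0],(px[1]-K[1,2])/K[1,1]])
    if fish:
        r=np.hypot(*a); d=np.array([0,0,1.]) if r<1e-9 else np.array([*(a/r*np.sin(r)),np.cos(r)])
    else: d=np.array([*a,1.])
    return T[:3,3],T[:3,:3]@d
def at_z(cal,px,z,fish=False):
    o,d=ray(cal,px,fish); return o+d*(z-o[2])/d[2]
def proj(cal,p,fish=False):
    K=np.array(cal["intrinsics"]);T=np.array(cal["cam_to_world"])
    c=T[:3,:3].T@(np.asarray(p)-T[:3,3])
    if fish:
        r=np.hypot(c[0],c[1]); th=np.arctan2(r,c[2]); a=c[:2]/max(r,1e-9)*th
    else: a=c[:2]/c[2]
    return K[:2,:2]@a+K[:2,2]
def topdown(im,cal,z,x0,x1,y0,y1,s=0.001,fish=True):
    # rectify picture to plane z; rows: x decreasing, cols: y decreasing
    X=np.arange(x1,x0,-s);Y=np.arange(y1,y0,-s);YY,XX=np.meshgrid(Y,X)
    K=np.array(cal["intrinsics"]);T=np.array(cal["cam_to_world"])
    P=np.stack([XX,YY,np.full_like(XX,z)],-1)-T[:3,3]; C=P@T[:3,:3]
    r=np.hypot(C[...,0],C[...,1]); f=np.arctan2(r,C[...,2])/np.maximum(r,1e-9) if fish else 1/C[...,2]
    return cv2.remap(im,(K[0,0]*C[...,0]*f+K[0,2]).astype(np.float32),(K[1,1]*C[...,1]*f+K[1,2]).astype(np.float32),cv2.INTER_LINEAR)
E
python3 - <<'E'
from h import *
import pickle
def go(p,yaw):
    arm.move_to(p,Rbest(p,yaw))
D={}
for i,(p) in enumerate([[0.45,0.15,0.42],[0.45,-0.12,0.42]]):
    go(p,0.0); print(arm.current_t(),arm.current_joint_positions())
    cal=arm.get_calibration("wrist"); im=arm.snapshot("wrist"); D[i]=(im,cal); cv2.imwrite(f"pics/w{i}.png",im[:,:,::-1])
    print(np.round(cal["cam_to_world"],3), cal["intrinsics"][0])
    if i==0: s=arm.snapshot("top"); cv2.imwrite("pics/top1.png",s[:,:,::-1]); D["top"]=(s,arm.get_calibration("top"))
pickle.dump(D,open("D.pkl","wb"))
im=np.vstack([np.hstack([cv2.resize(D[0][0],(400,300)),cv2.resize(D[1][0],(400,300))]),np.hstack([cv2.resize(D["top"][0],(400,300)),np.zeros((300,400,3),np.uint8)])])
cv2.imwrite("pics/c1.png",im[:,:,::-1])
E
```

```text
2.8 [ 1.11577539e+01  7.31488312e+00  7.65474271e+01 -7.14988945e-03
  9.61612254e+01  1.12150578e+01]
[[ 1.    -0.    -0.002  0.451]
 [-0.001 -0.959 -0.284  0.23 ]
 [-0.002  0.284 -0.959  0.59 ]
 [ 0.     0.     0.     1.   ]] [325.1922621    0.         274.20781647]
3.95 [-2.22061548e+01  6.46646031e+00  7.75119163e+01  2.18529099e-02
  9.60215872e+01 -2.22194615e+01]
[[ 1.     0.001 -0.001  0.45 ]
 [ 0.    -0.959 -0.283 -0.039]
 [-0.001  0.283 -0.959  0.591]
 [ 0.     0.     0.     1.   ]] [325.1922621    0.         274.20781647]
```

View pics/c1.png

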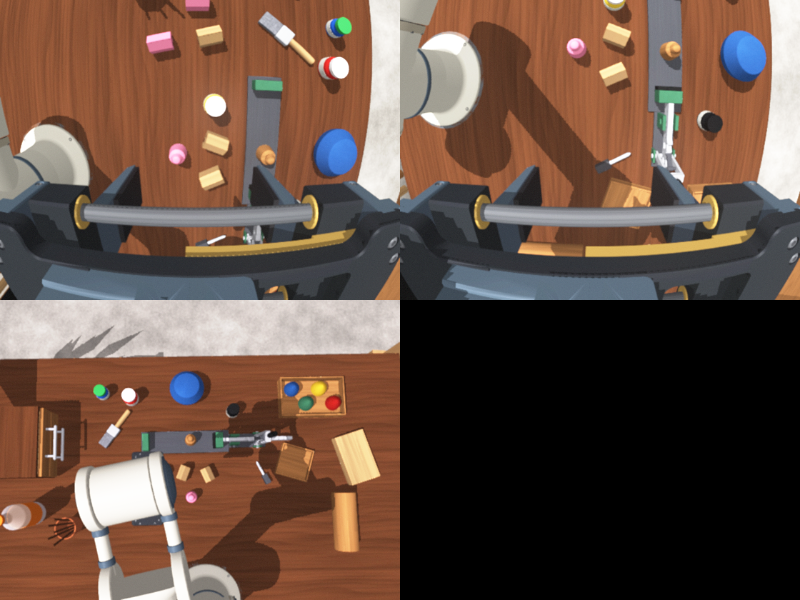

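The views with the arm moved aside show no more houses, so there are three. Next I'll rectify the wrist pictures to metric planes.

Run:
```python
from h import *
import pickle
D=pickle.load(open("D.pkl","rb"))
def grid(im,x1,y1):
    im=im.copy()
    for k in range(0,im.shape[1],100): cv2.line(im,(k,0),(k,8),(255,255,0),1); cv2.putText(im,f"{y1-k/1000:.2f}",(k,18),0,.35,(255,255,0),1)
    for k in range(0,im.shape[0],50): cv2.line(im,(0,k),(8,k),(255,255,0),1); cv2.putText(im,f"{x1-k/1000:.2f}",(10,k+4),0,.35,(255,255,0),1)
    return im
a=topdown(*D[0],0.008,.33,.63,-0.1,.45); b=topdown(*D[1],0.008,.33,.63,-.35,.2)
cv2.imwrite("pics/r1.png",np.vstack([grid(a,.63,.45),grid(b,.63,.2)])[:,:,::-1])
# house roofs/figure by colour in both pictures: wood hue
for n in(0,1):
    im=D[n][0]; hsv=cv2.cvtColor(im,cv2.COLOR_RGB2HSV)
    m=((hsv[...,0]>12)&(hsv[...,0]<26)&(hsv[...,1]>60)&(hsv[...,1]<190)&(hsv[...,2]>130)).astype(np.uint8)
    m=cv2.morphologyEx(m,cv2.MORPH_OPEN,np.ones((3,3)))
    k,l,s,c=cv2.connectedComponentsWithStats(m)
    for i in range(1,k):
        if s[i,4]>150 and c[i][1]<240: print(n,np.round(c[i]),s[i],np.round(at_z(D[n][1],c[i],.04,True),3))
```

```text
0 [293.  49.] [274  35  39  30 871] [0.481 0.346 0.04 ]
0 [423.  72.] [406  55  35  35 441] [0.714 0.322 0.04 ]
0 [302. 200.] [283 183  39  35 919] [0.498 0.085 0.04 ]
0 [372. 216.] [359 203  26  27 546] [0.628 0.055 0.04 ]
1 [303.  49.] [284  32  39  35 917] [0.497 0.078 0.04 ]
1 [379.  69.] [364  58  29  23 485] [0.629 0.051 0.04 ]
1 [296.  98.] [280  90  34  17 156] [ 0.486 -0.007  0.04 ]
1 [301. 108.] [284  97  35  24 470] [ 0.495 -0.025  0.04 ]
```

View pics/r1.png

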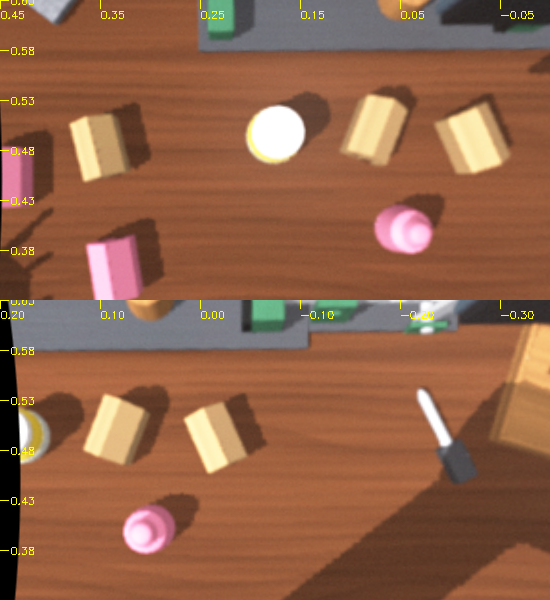

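Rectified at z = 8 mm, the bed's near edge lies at x≈0.582 and its ends at y≈0.250 and -0.108. That puts the clamp origin near (0.627, 0.041) with almost no rotation. The houses are near (0.48,0.346), (0.497,0.08) and (0.49,-0.02), and the pin is around (0.49,-0.24). Next are enlarged crops to confirm the targets and get ridge angles.

Run:
```python
from h import *
import pickle
D=pickle.load(open("D.pkl","rb"))
def crop(n,cx,cy,z,w=.13,h=.13,s=.0005,t=None):
    im=topdown(*D[n],z,cx-h/2,cx+h/2,cy-w/2,cy+w/2,s,fish=(n!="top"))
    for k in range(0,im.shape[1],40): cv2.line(im,(k,0),(k,5),(255,255,0),1)
    for k in range(0,im.shape[0],40): cv2.line(im,(0,k),(5,k),(255,255,0),1)
    cv2.putText(im,f"{t} {cx-0:.3f},{cy:.3f} z{z}",(8,20),0,.4,(255,255,0),1); return im
a=[crop(0,.48,.345,.056,t="A"),crop(1,.497,.08,.056,t="B"),crop(1,.49,-.015,.056,t="C")]
b=[crop(1,.49,-.24,.011,t="pin"),crop("top",.53,-.33,.025,.18,.18,.18/260,t="tray"),crop(0,.628,.055,.042,t="fig")]
cv2.imwrite("pics/r2.png",np.vstack([np.hstack(a),np.hstack(b)])[:,:,::-1])
```

```text
Traceback (most recent call last):
ValueError: all the input array dimensions except for the concatenation axis must match exactly, but along dimension 0, the array at index 0 has size 260 and the array at index 1 has size 261
```

Run:
```python
from h import *
import pickle
D=pickle.load(open("D.pkl","rb"))
def crop(n,cx,cy,z,w=.13,s=.0005,t=None):
    im=cv2.resize(topdown(*D[n],z,cx-w/2,cx+w/2,cy-w/2,cy+w/2,s,fish=(n!="top")),(260,260))
    for k in range(0,260,40): cv2.line(im,(k,0),(k,5),(255,255,0),1); cv2.line(im,(0,k),(5,k),(255,255,0),1)
    cv2.putText(im,f"{t} {cx-0:.3f},{cy:.3f} z{z}",(8,20),0,.4,(255,255,0),1); return im
a=[crop(0,.48,.345,.056,t="A"),crop(1,.497,.08,.056,t="B"),crop(1,.49,-.015,.056,t="C")]
b=[crop(1,.49,-.24,.011,t="pin"),crop("top",.53,-.33,.025,.18,t="tray"),crop(0,.628,.055,.042,t="fig")]
cv2.imwrite("pics/r2.png",np.vstack([np.hstack(a),np.hstack(b)])[:,:,::-1])
```

```text
(no output)
```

View pics/r2.png

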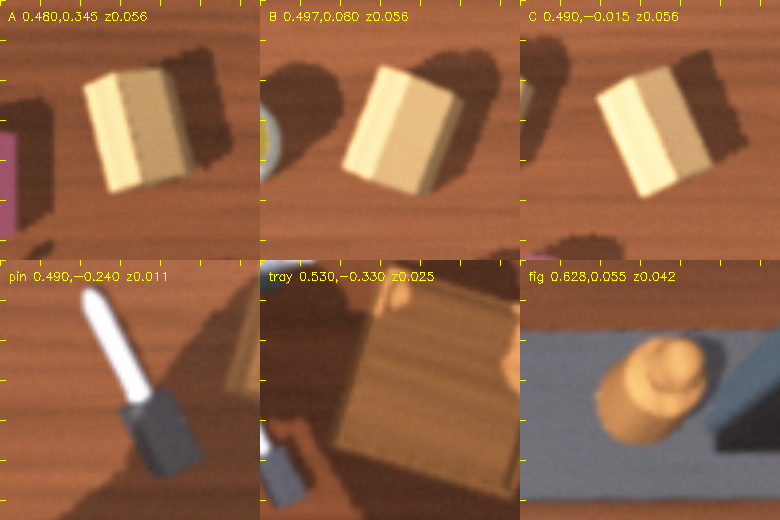

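The crops confirm the three plain wooden houses A, B and C; the pink ones are look-alikes. The ridges are 54–58 mm long against 56 expected.

| Item | Position (x, y) | Yaw | Check |
|---|---|---|---|
| House A | (0.480, 0.3475) | +13° | ridge 58 mm |
| House B | (0.498, 0.079) | -21° | ridge 54 mm |
| House C | (0.491, -0.019) | +24.5° | within ridge range |
| Pin, handle centre | (0.4685, -0.2555) | 27° | centre to tip 80.3 mm vs 80 |
| Tray centre | (0.536, -0.370) | -16° | side 132 mm vs 130 |

The brown wooden figure on the bed is the one meant, at about (0.629, 0.052). I'll move it now.

```bash
cat >> h.py <<'E'
CL=np.array([0.627,0.041]); CY=np.deg2rad(0.3)   # clamp origin, yaw (rough)
def clamp(x,y,z=0):
    c,s=np.cos(CY),np.sin(CY); return np.array([CL[0]+c*x-s*y,CL[1]+s*x+c*y,z])
G=arm.grip_depth
def wood(hover_at,z=.04,r=.07):
    """centroid of the wooden blob nearest the expected point, in the wrist picture, on plane z"""
    cal=arm.get_calibration("wrist"); im=arm.snapshot("wrist"); s=.001
    x,y=hover_at[:2]; t=topdown(im,cal,z,x-r,x+r,y-r,y+r,s); hsv=cv2.cvtColor(t,cv2.COLOR_RGB2HSV)
    m=((hsv[...,0]>12)&(hsv[...,0]<27)&(hsv[...,1]>50)&(hsv[...,1]<190)&(hsv[...,2]>120)).astype(np.uint8)
    k,l,st,c=cv2.connectedComponentsWithStats(cv2.morphologyEx(m,cv2.MORPH_OPEN,np.ones((5,5))))
    L=[(np.hypot(c[i][0]-r*1000,c[i][1]-r*1000),i) for i in range(1,k) if st[i,4]>600]
    if not L: return None,t
    i=min(L)[1]; rect=cv2.minAreaRect(np.argwhere(l==i)[:,::-1].astype(np.float32))
    return (x+r-c[i][1]*s,y+r-c[i][0]*s,st[i,4],np.round(rect[1]),round(rect[2])),t
def over(p,yaw,z): 
    q=[p[0],p[1],z]; arm.move_to(q,Rbest(q,yaw))
E
cat > fig.py <<'E'
from h import *
arm.grip(.091); p=[.629,.052]
over(p,CY,.30); w,t=wood(p,.04); print(w); cv2.imwrite("pics/f.png",t[:,:,::-1])
z=.008+.034-G
arm.move_l([*p,z],feed=.25); arm.grip(.03); print("w",arm.current_width(),arm.current_grasp_force())
arm.move_l([*p,.27],feed=.3)
q=[.536,-.370]; over(q,np.deg2rad(-16),.27); arm.move_l([*q,.005+.034-G+.003],feed=.2)
print(arm.current_width(),arm.current_force()); arm.grip(.066); arm.move_l([*q,.27],feed=.3); print(arm.current_t())
E
python3 fig.py
```

```text
(np.float64(0.6322916145181477), np.float64(0.05253066332916145), np.int32(1598), array([41., 47.]), 90)
w 0.0431456954580063 29.870863779215142
0.04292020057465339 [ 0.57089355 -0.75964087 -0.78784442]
12.8583
```

```bash
cat > house.py <<'E'
from h import *
H=[((.480,.3475),13,150),((.498,.079),-21,105),((.491,-.019),24.5,60)]
for n,(p,yaw,cy) in enumerate(H):
    yaw=np.deg2rad(yaw); arm.grip(.091); over(p,yaw,.28); w,t=wood(p,.045)
    cv2.imwrite(f"pics/h{n}.png",t[:,:,::-1]); print(n,w)
    if w is None or np.hypot(w[0]-p[0],w[1]-p[1])>.01: print("CHECK"); break
    arm.move_l([*p,.024-G],feed=.25); arm.grip(.04); print("w",arm.current_width())
    if abs(arm.current_width()-.056)>.004: print("BAD"); break
    arm.move_l([*p,.2],feed=.3)
    q=clamp(0,cy/1000); over(q,CY,.2); arm.move_l([q[0],q[1],.008+.024-G+.0015],feed=.2)
    print(arm.current_width(),np.round(arm.current_force(),1)); arm.grip(.08); arm.move_l([q[0],q[1],.2],feed=.3)
print(arm.current_t())
E
python3 house.py
```

```text
0 (np.float64(0.48082387022016226), np.float64(0.3505560061799923), np.int32(2589), array([60., 46.]), 76)
w 0.05598008669479547
0.05576592442209754 [ 0.3 -1.2  0.1]
1 (np.float64(0.5000754716981133), np.float64(0.08357450904890261), np.int32(2597), array([45., 60.]), 21)
w 0.05579248700811358
0.05597265141230841 [-0.3  0.4 -0.4]
2 (np.float64(0.48943973815941466), np.float64(-0.013063149788217168), np.int32(2597), array([60., 46.]), 66)
w 0.05568880447645775
0.055897133861093753 [-0.1 -0.3 -0.6]
36.075
```

The figure and three houses are placed. Next I'll look at the row and the cheek/hole area.

```bash
cat > look.py <<'E'
from h import *
import pickle,sys
D={}
for i,p in enumerate([[.50,.0,.36],[.43,-.22,.20]]):
    arm.move_to(p,Rbest(p,0)); cal=arm.get_calibration("wrist"); D[i]=(arm.snapshot("wrist"),cal)
    if i==1: D["top"]=(arm.snapshot("top"),arm.get_calibration("top"))
pickle.dump(D,open("D2.pkl","wb"))
a=topdown(*D[0],.036,.53,.73,-.15,.25,.0005)
cv2.imwrite("pics/v0.png",cv2.resize(a,(800,400))[:,:,::-1])
cv2.imwrite("pics/v1.png",cv2.resize(D[1][0],(800,600))[:,:,::-1])
print(arm.current_t(),proj(D[1][1],clamp(-.02,-.17,.042),True))
E
python3 look.py
```

```text
38.2167 [437.35300356 115.05510655]
```

View pics/v0.png

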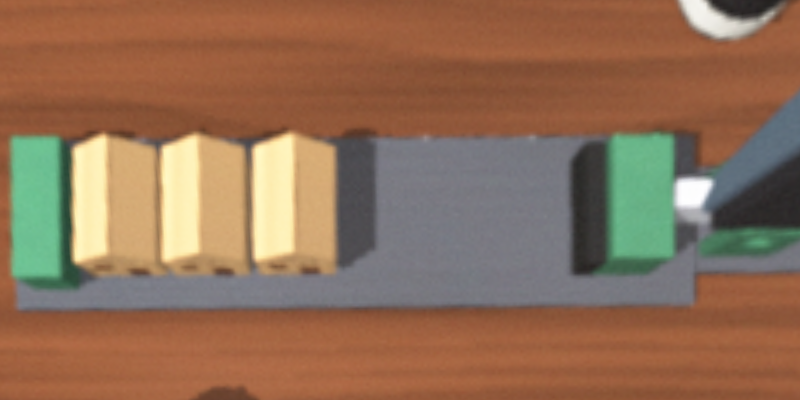

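View pics/v1.png

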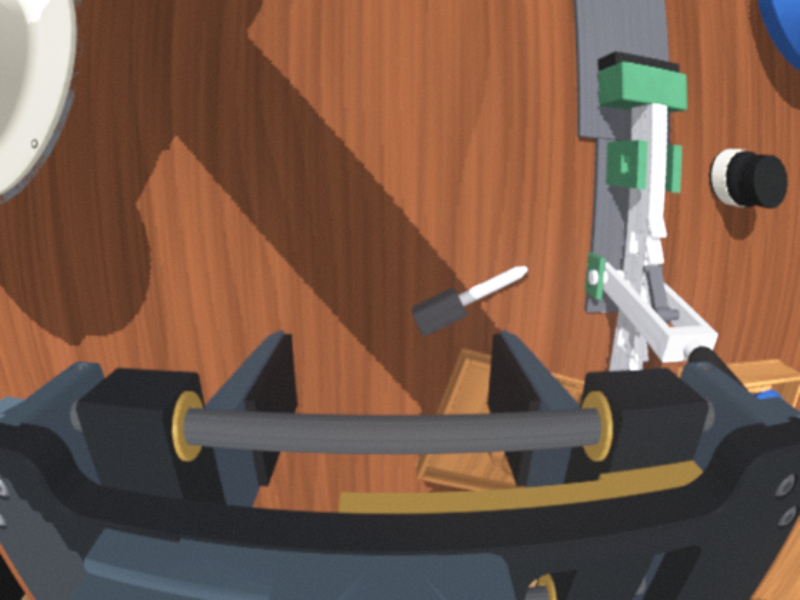

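The three houses stand in a straight row with the fixed jaw at left, and the jaw pad is at u≈575, so travel is about 0.02. In the wrist view the cheek hole is at (626,163) of 800×600. The predicted pixel, scaled up, is (625,164), so the clamp pose holds to about 1 mm. I'll try one lever stroke with force monitoring.

```bash
cat >> h.py <<'E'
CY=0.0074
def stroke(y1=-.262,Fmax=15,verbose=False):
    """one pump; finger side behind the grip, clamp frame y; returns (y reached, force)"""
    P=lambda y:list(clamp(0,y,.135))
    arm.move_l(P(-.285),feed=.2); y=-.285; f=0
    while y<y1:
        y+=.002; arm.move_l(P(y),feed=.1); f=-arm.current_force()[1]
        if verbose: print(round(y,4),round(f,1))
        if f>Fmax: break
    arm.move_l(P(-.340),feed=.25)
    return round(y,4),round(f,1)
E
python3 - <<'E'
from h import *
arm.grip(0.0); p=clamp(0,-.34,.26); over(p,CY,.26); arm.move_l([p[0],p[1],.135]); print(arm.current_force())
print(stroke(verbose=True)); print(arm.current_t())
E
```

```text
[ 0.27155378 -0.93459373 -0.13056168]
-0.283 4.5
-0.281 6.4
-0.279 7.4
-0.277 7.6
-0.275 6.7
-0.273 7.0
-0.271 8.6
-0.269 8.6
-0.267 8.5
-0.265 7.9
-0.263 15.9
(-0.263, np.float64(15.9))
44.95
```

Run:
```python
from h import *
for i in range(5): print(stroke()); arm.sleep(.2)
p=clamp(0,-.34,.3); arm.move_l(list(p),feed=.3); print(arm.current_t())
q=[.50,.0,.36]; arm.move_to(q,Rbest(q,0)); cal=arm.get_calibration("wrist"); im=arm.snapshot("wrist")
a=topdown(im,cal,.05,.53,.73,-.15,.25,.0005); cv2.imwrite("pics/v2.png",a[:,:,::-1]); print(arm.current_t())
```

```text
(-0.263, np.float64(17.3))
(-0.263, np.float64(16.2))
(-0.263, np.float64(16.2))
(-0.263, np.float64(16.0))
(-0.263, np.float64(16.2))
64.8167
66.125
```

View pics/v2.png

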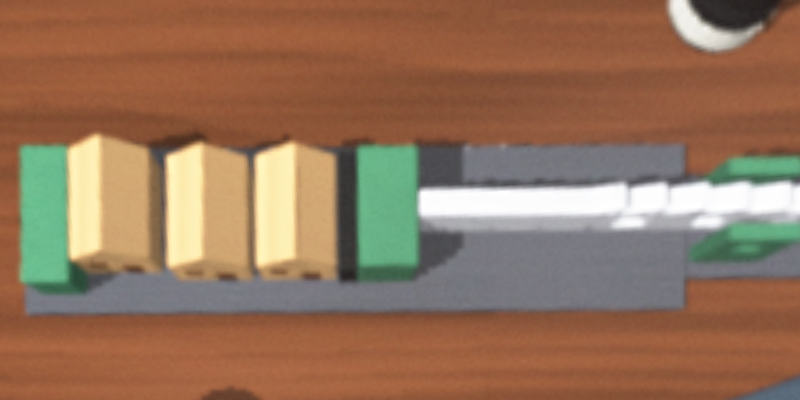

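The pad is at u≈340, so travel is about 0.14 and one more tooth is needed. The left house now sits about 4 mm further in x, which is well within 14 mm. I'll do the last stroke, then take pin-view measurements.

```bash
cat > last.py <<'E'
from h import *
import pickle
p=clamp(0,-.34,.26); over(p,CY,.26); arm.move_l([p[0],p[1],.135],feed=.25); print(stroke(verbose=True)); arm.sleep(.2)
arm.move_l(list(clamp(0,-.34,.3)),feed=.3)
q=[.50,.0,.36]; arm.move_to(q,Rbest(q,0)); cal=arm.get_calibration("wrist"); im=arm.snapshot("wrist")
a=topdown(im,cal,.05,.53,.73,-.15,.25,.0005)
q=[.43,-.20,.16]; arm.move_to(q,Rbest(q,0)); cal=arm.get_calibration("wrist"); im=arm.snapshot("wrist"); pickle.dump((im,cal),open("D3.pkl","wb"))
h=clamp(-.02,-.17,.042); u,v=proj(cal,h,True).round().astype(int); print(u,v)
b=cv2.resize(im[max(v-25,0):v+25,u-40:u+40],None,fx=5,fy=5,interpolation=cv2.INTER_CUBIC)[:200,:400]
c=topdown(im,cal,.011,.41,.57,-.32,-.16,.0008)
cc=np.zeros((200,400,3),np.uint8); cc[:,:200]=c[:200,:200]
cv2.imwrite("pics/v3.png",np.vstack([a,np.hstack([b,cc])])[:,:,::-1]); print("offset v0",max(v-25,0),arm.current_t())
E
python3 last.py
```

```text
-0.283 4.0
-0.281 5.9
-0.279 7.1
-0.277 7.8
-0.275 8.9
-0.273 8.4
-0.271 9.5
-0.269 9.4
-0.267 9.3
-0.265 10.9
-0.263 16.9
(-0.263, np.float64(16.9))
455 136
offset v0 111 75.075
```

View pics/v3.png

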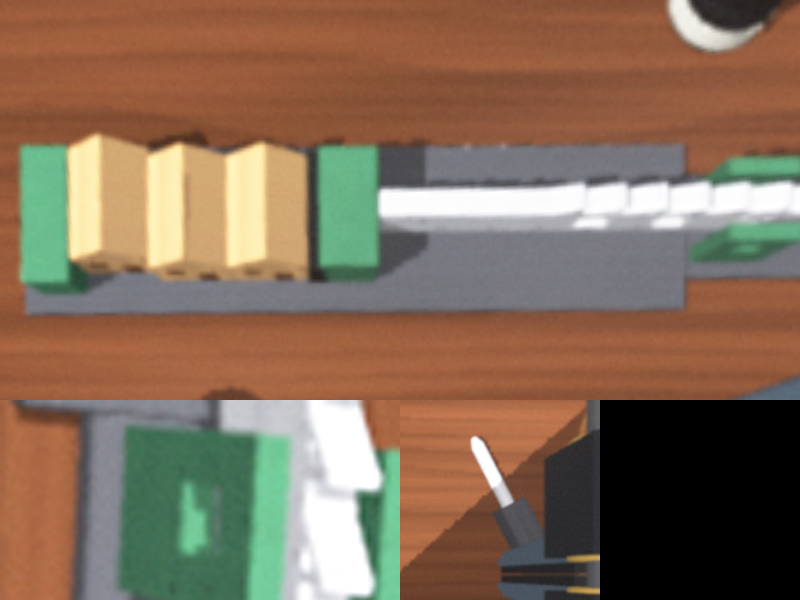

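The row is tight, with only a thin strip of the pad showing. The hole is at about (455,135) px against the predicted (455,136), so I'll correct by roughly +1 mm in y. The pin hasn't moved: tip (0.540,-0.220), centre (0.470,-0.2545). I'll grasp it.

```bash
cat > pin.py <<'E'
from h import *
pc=np.array([.4695,-.255]); th=np.deg2rad(27); g=pc-.005*np.array([np.cos(th),np.sin(th)])
a=th+np.pi/2; b=CY+np.pi/2
for k in(0,np.pi): print(k,arm.solve_ik([*g,.15],R(a+k)),arm.solve_ik(list(clamp(-.125,-.169,.15)),R(b+k)))
arm.grip(.06); arm.move_to([*g,.15],R(a)); arm.move_l([*g,.002],feed=.2); arm.grip(.01); print("w",arm.current_width(),arm.current_ee_pos())
arm.move_l([*g,.12],feed=.2)
s=clamp(-.14-.005,-.169,.12); arm.move_to(list(s),R(b)); arm.move_l([s[0],s[1],.042-.009],feed=.15); print(arm.current_t(),arm.current_width())
im=arm.snapshot("scene"); cal=arm.get_calibration("scene")
cw=arm.get_calibration("wrist"); w=arm.snapshot("wrist")
u,v=proj(cal,clamp(-.05,-.17,.042)).round().astype(int)
cv2.imwrite("pics/p0.png",np.hstack([cv2.resize(im[v-60:v+60,u-60:u+60],(400,400),interpolation=cv2.INTER_CUBIC),cv2.resize(w,(400,400))])[:,:,::-1])
E
python3 pin.py
```

```text
0 [-3.53908970e+01  2.51763492e+01  9.47691403e+01 -2.54444375e-14
  6.00545105e+01 -1.52390897e+02] [-2.09564130e+01  2.43285936e+01  9.63950571e+01 -2.54444375e-14
  5.92763493e+01 -1.11380402e+02]
3.141592653589793 [-3.53908970e+01  2.51763492e+01  9.47691403e+01 -2.54444375e-14
  6.00545105e+01  2.76091030e+01] [-2.09564130e+01  2.43285936e+01  9.63950571e+01 -2.54444375e-14
  5.92763493e+01  6.86195982e+01]
w 0.021772301995514973 [ 0.46510544 -0.25730089  0.00207495]
81.7333 0.022001881000432336
```

View pics/p0.png

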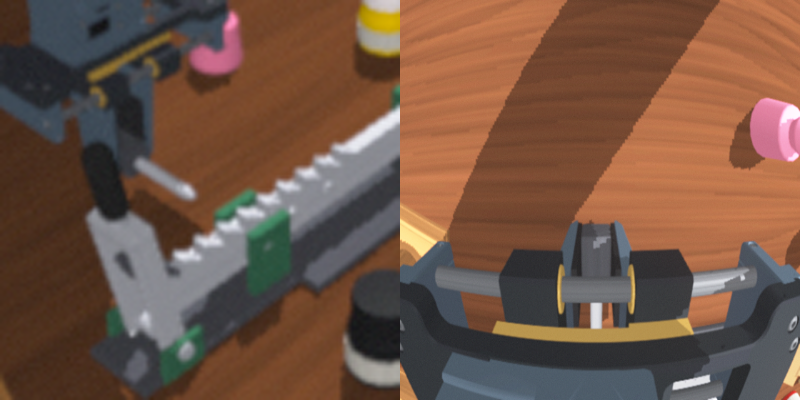

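The scene view shows the pin held level at about (165,178), pointing at the near cheek. I'll insert it under force watch.

```bash
cat > ins.py <<'E'
from h import *
import sys
y=float(sys.argv[1]); z=float(sys.argv[2]); x=float(sys.argv[3])
f0=arm.current_force()
while x<-.037:
    x+=.003 if x<-.048 else .001
    arm.move_l(list(clamp(x-.005,y,z-.009)),feed=.06); f=arm.current_force()-f0
    if np.linalg.norm(f)>1.5: print(round(x,4),np.round(f,1))
    if np.linalg.norm(f)>10: break
print(x,np.round(f,1),arm.current_t(),arm.current_width())
E
python3 ins.py -.169 .042 -.14
```

```text
-0.137 [ 0.9 -1.3 -0.7]
-0.131 [ 0.5 -0.7 -1.3]
-0.125 [ 1.6 -0.5  0.2]
-0.122 [ 0.6 -1.3 -0.7]
-0.11 [ 0.1 -0.5 -1.5]
-0.107 [ 1.1 -1.  -0.8]
-0.101 [ 1.2 -0.9  0.6]
-0.095 [ 1.9 -1.1 -0.5]
-0.089 [ 0.6 -1.5 -0. ]
-0.062 [ 1.8  0.1 -0.4]
-0.059 [ 1.  -0.4 -1.7]
-0.056 [ 1.7 -0.4 -0. ]
-0.05 [ 1.2 -1.1  1.1]
-0.047 [ 0.7 -1.7 -0.9]
-0.046 [ 1.7 -1.2 -1.2]
-0.043 [ 1.8 -0.8  0.3]
-0.042 [ 1.2  0.3 -1.1]
-0.041 [ 1.3 -1.1 -0.1]
-0.039 [-3.8 -2.7  1.8]
-0.038 [-9.9 -1.9  5.6]
-0.03799999999999992 [-9.9 -1.9  5.6] 91.8333 0.02176301140893851
```

The pin slid in cleanly and its handle met the cheek at -0.039. I'll release, retreat and check everything.

Run:
```python
from h import *
arm.grip(.045); p=arm.current_ee_pos(); arm.move_l([p[0],p[1],.25],feed=.2)
q=[.47,-.02,.36]; arm.move_to(q,Rbest(q,0)); cal=arm.get_calibration("wrist"); im=arm.snapshot("wrist")
a=topdown(im,cal,.05,.53,.68,-.21,.25,.0006)
arm.move_to([.40,-.02,.36],Rbest([.40,-.02,.36],0))
s=arm.snapshot("scene"); t=arm.snapshot("top")
b=np.hstack([cv2.resize(s[190:370,110:380],(400,267)),cv2.resize(t[150:290,190:460],(366,190)) if 0 else cv2.resize(t[150:290,190:460],(366,267))])
cv2.imwrite("pics/z.png",np.vstack([cv2.resize(a,(766,250)),b])[:,:,::-1]); print(arm.current_t())
```

```text
95.7333
```

View pics/z.png

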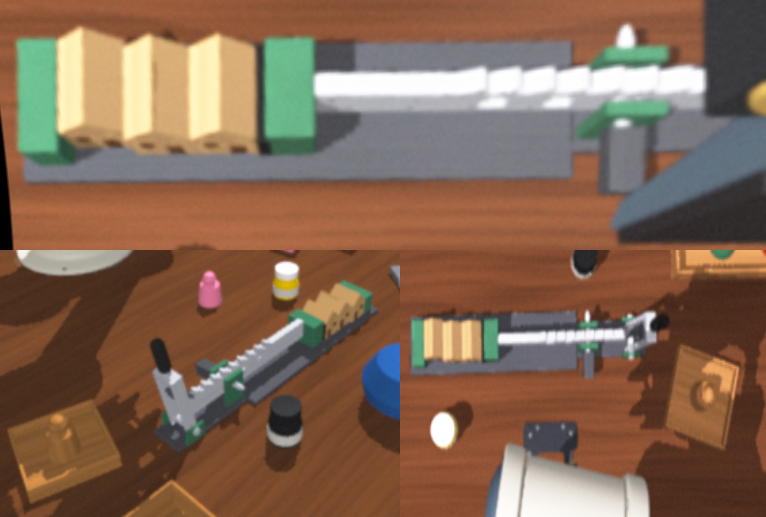

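The pin passes through both cheeks, with its tip beyond the far one at (627,37). The row is tight, the lever is back at rest, and the figure stands in the tray at (705,392). Handing in.

```bash
python3 -c "
from rig import arm
arm.sleep(.5); print(arm.sign_off())"
```

```text
the job is handed in; nothing more can be done
None
```

I handed the job in at about 96 s of the 200 s allowed: the figure stands in the tray, the three houses are clamped tight in a row on the bed, the pin is pushed through to its handle, and the lever is back at rest; the hand-in call returned no verdict.

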